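# Lay the box grater down against the board's stop

## Task

Without gripping or lifting it, tip the standing box grater over with the fingers, away from the stop strip, and let it down gently onto its side on the board, coarse face up. Then push it along the board until its foot is snug and square against the stop strip, ready for grating, and leave the jar, the bowl and the root alone.

Things in the scene. Friction and masses are not known exactly. Their poses are not given: they have to be found in the camera images.
- grater: Steel box grater, loose, upright on the board, 228 mm tall, 0.28-0.47 kg, centre of mass about 105 mm up. Origin: centre of the foot's underside; z up to the handle; y from the fine to the coarse face (+y, big holes, facing the strip within 10 degrees at the start, 20 to 60 mm from it). Black foot ring 108 (x) by 82 (y) mm, 12 high, sides narrowing to a top cap 87 by 64 mm at 180-190 mm.
- handle (a point): Middle of the grater's handle bar, 221 mm along its z; axes as the grater's. Bar 80 mm long (x), 20 deep (y), 14 thick (z), on two end posts 12 mm wide, 24 mm of opening under it. With the grater lying coarse face up on foot ring and cap, its axis slopes 3 degrees down towards the handle and this point is 30 mm above the board.
- foot_edge (a point): Middle of the grater's bottom edge on the fine side, at (0, -41, 0) mm in the grater's frame: the edge it tips over and that comes against the stop strip. Tipped there, the grater lands coarse face up. It stays down on the board all the time.
- board: Wooden board fixed on the table, 220 mm (x) by 440 mm (y) by 20 mm thick, origin at the centre of its underside on the table, its long side y running roughly to the robot's left, z up. A dark stop strip lies across its +y end, full width, 25 mm deep and 22 mm above the board.
- stop_face (a point): Middle of the stop strip's inner face at the board's surface, at (0, 195, 20) mm in the board's frame; the face looks to the board's -y. Axes as the board's.
- herb_jar: Lidded glass jar of dried herbs, 73 mm across, 111 mm tall, on the table beyond the strip end of the board. Origin at the centre of its underside. To be left alone.
- bowl: White bowl, 120 mm across, 48 mm high, on the table beside the board's far long side. Origin at the centre of its underside. To be left alone.
- root: Knobbly brown root, about 120 by 70 mm, 26 mm high, lying on the table beside the board's far long side. Origin at the middle of its underside. To be left alone.
Mind the look-alikes: they are no part of the job. There is more than one size of the grater; the one meant has the size given above.

How it is judged:
At the end, for the whole second after the job is handed in: The grater lies still on the board, coarse face up (0.15 rad), its foot edge within 7 mm of the stop strip and its axis within 0.12 rad of the board's long side (own 3 degree slope included), foot's middle within 70 mm of the centre line; jar, bowl and root within 20 mm of where they stood (angle between grater's own y axis and vertical below 0.15 rad and y of foot_edge in the frame of board above 0.188 m and angle between the z axis of grater and the y axis of board, either way round below 0.12 rad and y of handle in the frame of board below 0 m and x of foot_edge in the frame of board between -0.07 and 0.07 m and height (world z) of foot_edge below 0.027 m and linear speed of grater below 0.02 m/s and distance of each of herb_jar, bowl, root from where it was at the start of the episode below 0.02 m); the robot touches nothing.
It fails at once if the grater is dropped or slammed over instead of let down (it turns faster than 4.5 rad/s) (angular speed of grater above 4.5 rad/s).
It fails at once if the grater is lifted: the foot edge it tips over leaves the board by more than 15 mm (height (world z) of foot_edge above 0.035 m).
It fails at once if the grater is gripped or forced: the fingers press on it with more than 30 N while it is being tipped, or 40 N once it lies (contact force between the fingers and grater above 40 N or (contact force between the fingers and grater above 30 N and angle between grater's own y axis and vertical above 0.3 rad)).
It fails at once if the jar, the bowl or the root is knocked away (distance of any of herb_jar, bowl, root from where it was at the start of the episode above 0.03 m).
It also fails if it takes over 72 s, if anything falls off the work surface, if the arm or the gripper's body presses on something with over 40 N, if the wrist force passes 120 N, or if a joint passes its speed limit or range.

## Robot

A 6-joint arm with a two-finger parallel gripper is mounted at the origin on the work surface. World frame = base frame: x ahead of the robot, y to its left, z up, the work surface at z = 0. Lengths are in m, angles in rad, forces in N, time in s.
With the tool pointing down it reaches from about 0.25 to 0.8 m from the base axis. Payload 8.5 kg.
Tool frame: the origin (TCP) lies on the centre line of the jaws, within the pads' length; the fingertips stand 11 mm ahead of it and the grasp point (between the pads) lies 8 mm behind it; z points along the fingers, y is the line along which they close (so a half turn about z gives the same grasp; the last joint's range is limited). The gripper opens to 85 mm and grips with 20 to 120 N. Pads are 22 mm wide; open, the fingers measure 114 mm over their backs; the gripper's body (76 mm by 85 mm) begins 54 mm behind the grasp point. The pads swing forward as they close: fully open they stand 13 mm farther back than shut.
Start: joints at [-1.111, 0.238, -0.013, 1.319, 0, 1.571], TCP at [0.233, -0.47, 0.242] pointing down, gripper open.
Joint ranges: [-2.66, 2.66], [-1.03, 1.9], [-1.14, 1.46], [-1.82, 2.27], [-1.45, 1.34], [-3.14, 3.14]. Speed limits (rad/s): [2.22, 2.22, 2.79, 3.14, 3.14, 3.14].

## Interface

Orientations are given as a unit quaternion [w, x, y, z].
In Python, from plant import * gives the robot as it stands.
- The arm moves only by the tool carry_out, never from a script. Its arguments are lists of equal length, an entry for each row: "travel": the shift along the tool's x, y, z in m, a list of three; "turn": the turn, a rotation vector about the tool's x, y, z in degrees, a list of three; "grip": the opening, from 0 (shut) to 1 (fully open). A call has 1 to 5 rows; each row shifts and turns the commanded pose from where the row before left it, along the tool's axes as they then stand; what a row does not reach is not made up. A row lasts 1/12 s, in which the tool goes at most 41.7 mm and 7.16 degrees, less where a joint would pass 70% of its speed; a pose out of reach is approached as far as the arm can. A call with a gripper value outside its range is refused whole. The fingers move at their own pace and stop on an object; "grip_force" is the grip in N (left out, the last holds). Time passes only in rows, so rows that do not move let the fingers close. It gives the time, the measured TCP pose, the force, the opening and the grip force at its end, in the units of the state.
- sense(): the state, without advancing time (a new reading comes with each control period).
- snapshot(name): name is "side" or "top" or "wrist"; returns (picture, depth): 400x640x3 uint8, red, green, blue; 400x640 float32, m along the optical axis (not along the pixel's ray), 0 where there is no reading.
- camera_info(name): a dict with "vertical_fov" (degrees; the focal length in pixels is half the picture's height over the tangent of half this angle, whatever the lens; pixels are square), "cx", "cy" (the principal point, pixels), "R" (3x3) and "t" (3): a world point X has camera coordinates R X + t; the wrist camera has in their place "T_tool_cam" (4x4, takes a point from camera to tool coordinates, whose origin is the TCP and whose axes are the flange's). Camera axes: x right, y down, z forward; pixel columns grow to the right and rows downward; lengths in m; the calibration is good to about 2 mm. A picture is of the moment at which its call begins: read the wrist's pose just before it. camera_info takes no time and is no camera call.
- finish_job(): hands the job in; it is judged then, once.
Trained networks look in the newest picture that a camera, given by its name, has taken for a name from the list of things; names that differ only in an ending like _2 or _b are one class to them, and where a whole thing is asked for, a point or a joint stands for the part that bears it (a point fixed in the world has none). Each returns a list of dicts, best first, with "conf" (0 to 1); they miss things now and then, are a little off and sometimes report something else, mostly with a low value. They report only what shows in the picture. A call takes as long as a camera call. They do not tell look-alikes from the thing itself.
- trace(name, camera): "mask" (400x640 bool, what is visible of it) and "extent" ([left, top, width, height] in pixels, round what is visible of it).
The state is a dict: "clock": time; "joint_positions": joint angles; "joint_velocities": joint speeds; "tau": joint torques, N m; "tcp_pos": TCP position; "tool_rot": TCP orientation; "contact_force": force on the tool from outside, world axes, zero at the start; "ft_torque": the same for the moment, N m; "width": finger opening in m; "gripper_force": force on a finger pad.
Only numpy, scipy, OpenCV 4.12 (cv2) and the standard library are available. Lean on these libraries where they do the work, as an engineer would, in place of code of your own. Each camera call takes 0.05 s, during which the arm holds its last target. There are 200 camera calls.

## Working session

There is one attempt and no reset: what is moved stays moved. The work goes in short steps, Python scripts to look and compute and a tool call to move; the robot and the scene stay as the last step left them, time stands still between calls to the robot, and variables do not carry over. Pictures are saved under pics/ and viewed, at most 10 in all, crops included, and the job is handed in when it is done.

Besides the shell and the picture viewer there is one more tool, called after "Emit:" as name(argument=value, ...), one argument or row to a line, values as JSON. carry_out: Moves the arm, as the interface text tells. Its arguments: {"type":"object","properties":{"travel":{"type":"array","items":{"type":"array","items":{"type":"number"}}},"turn":{"type":"array","items":{"type":"array","items":{"type":"number"}}},"grip":{"type":"array","items":{"type":"number"}},"grip_force":{"type":"number"}},"required":["travel","turn","grip"]}

```bash
ls; mkdir -p pics
cat > h.py <<'E'
from plant import *
import numpy as np, cv2
from scipy.spatial.transform import Rotation as Rn
def cam(name):
    c=camera_info(name); f=200/np.tan(np.radians(c["vertical_fov"])/2); return c,f
def world(name,d,mask=None):
    c,f=cam(name); v,u=np.nonzero((d>0)&(mask if mask is not None else True))
    z=d[v,u]; P=np.c_[(u-c["cx"])/f*z,(v-c["cy"])/f*z,z]
    return (P-np.array(c["t"]))@np.array(c["R"]),u,v
def tool():
    s=sense(); q=s["tool_rot"]; return np.array(s["tcp_pos"]),Rn.from_quat([q[1],q[2],q[3],q[0]])
E
python3 - <<'E'
from h import *
s=sense(); print(s)
for n in("top","side"):
    p,d=snapshot(n); cv2.imwrite(f"pics/{n}0.png",p[:,:,::-1]); np.save(f"{n}0.npy",d)
    for o in("grater","board","herb_jar","bowl","root"):
        for r in trace(o,n)[:3]:
            P,u,v=world(n,d,r["mask"]); 
            print(n,o,round(r["conf"],2),r["extent"],np.percentile(P,[2,50,98],axis=0).round(3).tolist())
c=np.hstack([cv2.imread("pics/top0.png")]);
E
```

```text
pics
{'clock': 0.0, 'joint_positions': array([-1.11096345e+00,  2.38773150e-01, -1.42699395e-02,  1.31918783e+00,
        5.51486854e-06,  1.57074842e+00]), 'joint_velocities': array([-0.00016874, -0.00098721,  0.0015066 , -0.00047813,  0.00015385,
       -0.00067148]), 'tau': array([ 4.27135128e-04, -5.38775969e+01,  3.46439910e+01,  1.82087399e-02,
        7.54934717e-06,  1.36747070e-05]), 'tcp_pos': array([ 0.23281666, -0.47010448,  0.2416755 ]), 'tool_rot': array([-6.99053329e-04,  9.73679733e-01,  2.27919423e-01, -1.60767480e-04]), 'contact_force': array([ 0.45670575,  0.49235905, -0.28183083]), 'ft_torque': array([ 0.03229412,  0.03448239, -0.00965098]), 'gripper_force': 0.0, 'width': 0.08519790815291721}
top grater 0.86 [150.7, 96.7, 106.7, 94.1] [[0.552, 0.236, 0.002], [0.601, 0.289, 0.246], [0.667, 0.381, 0.299]]
top grater 0.83 [308.9, 170.8, 46.7, 60.7] [[0.45, 0.014, 0.029], [0.491, 0.055, 0.209], [0.542, 0.09, 0.249]]
top grater 0.66 [171.5, 284.4, 101.9, 91.5] [[0.204, 0.183, 0.015], [0.266, 0.239, 0.247], [0.308, 0.301, 0.299]]
top board 0.64 [275.3, 138.2, 196.9, 121
[... 507 characters left out ...]
 0.085, 0.248]]
side grater 0.66 [382.6, 193.7, 107.0, 92.6] [[0.559, 0.236, 0.012], [0.636, 0.291, 0.226], [0.684, 0.352, 0.299]]
side grater 0.65 [338.4, 33.3, 72.3, 112.1] [[0.225, 0.182, 0.01], [0.284, 0.242, 0.198], [0.308, 0.299, 0.299]]
side board 0.57 [155.9, 162.9, 210.8, 159.4] [[0.411, -0.27, 0.015], [0.548, -0.092, 0.019], [0.656, 0.153, 0.042]]
side herb_jar 0.92 [354.1, 154.1, 38.9, 47.6] [[0.407, 0.186, 0.009], [0.451, 0.216, 0.109], [0.472, 0.253, 0.113]]
side bowl 0.75 [281.0, 283.5, 53.6, 59.4] [[0.661, -0.023, 0.002], [0.712, 0.031, 0.02], [0.767, 0.084, 0.048]]
side root 0.7 [223.0, 316.0, 26.7, 52.8] [[0.696, -0.155, 0.011], [0.745, -0.129, 0.02], [0.796, -0.104, 0.025]]
```

Run:
```python
from h import *
t=cv2.imread("pics/top0.png"); s=cv2.imread("pics/side0.png")
a=cv2.resize(t[80:380,140:480],None,fx=1.17,fy=1.17)
b=cv2.resize(s[20:380,150:500],None,fx=1.14,fy=1.14)[:a.shape[0]+60]
h=max(a.shape[0],b.shape[0]); pad=lambda x:cv2.copyMakeBorder(x,0,h-x.shape[0],0,0,0)
cv2.imwrite("pics/c1.png",np.hstack([pad(a),pad(b)])[:,:800])
Ps=[]
for n in("top","side"):
    P,_,_=world(n,np.load(n+"0.npy")); Ps.append(P)
for n,P in zip(("top","side"),Ps):
    m=(P[:,0]>.36)&(P[:,0]<.69)&(P[:,1]>-.33)&(P[:,1]<.2)
    Q=P[m]
    b=Q[(Q[:,2]>.012)&(Q[:,2]<.027)]; r=cv2.minAreaRect(b[:,:2].astype(np.float32)*1000); print(n,"board",r, len(b))
    st=Q[(Q[:,2]>.036)&(Q[:,2]<.048)&(Q[:,1]>.08)]; print("strip",cv2.minAreaRect(st[:,:2].astype(np.float32)*1000),len(st))
    g=Q[(Q[:,1]>-.05)&(Q[:,1]<.11)]
    for lo,hi in((.235,.26),(.2,.22)):
        k=g[(g[:,2]>lo)&(g[:,2]<hi)]; print("grater",lo,cv2.minAreaRect(k[:,:2].astype(np.float32)*1000),k.mean(0).round(3),len(k))
```

```text
top board ((558.223388671875, -24.427093505859375), (293.76318359375, 496.7295227050781), 11.542804718017578) 13451
strip ((533.9215087890625, 140.47451782226562), (114.83840942382812, 312.8186950683594), 89.2354965209961) 1057
grater 0.235 ((501.2857360839844, 49.48920822143555), (79.95329284667969, 20.131122589111328), 5.947851181030273) [0.5   0.05  0.247] 512
grater 0.2 ((501.3192138671875, 49.44837951660156), (87.526611328125, 64.04002380371094), 5.898258686065674) [0.499 0.051 0.209] 1076
side board ((558.6047973632812, -29.7923583984375), (296.51177978515625, 486.4320068359375), 11.518274307250977) 14615
strip ((536.7820434570312, 135.5310516357422), (101.96072387695312, 317.1000061035156), 80.40421295166016) 1007
grater 0.235 ((500.57940673828125, 48.98584747314453), (79.97669982910156, 20.105098724365234), 6.017569541931152) [0.503 0.049 0.246] 435
grater 0.2 ((499.8753662109375, 48.96818542480469), (88.30816650390625, 64.18321990966797), 5.9802727699279785) [0.505 0.048 0.209] 999
```

View pics/c1.png

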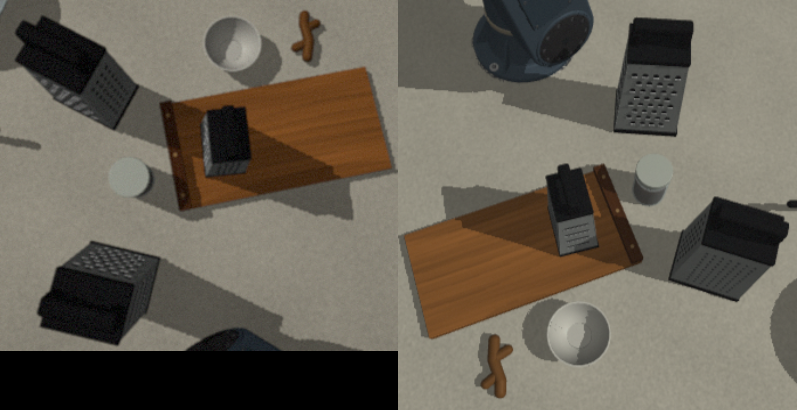

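The three grater look-alikes are at top pixels (204,144), (332,200) and (222,330). The one at (332,200) stands on the board, and its top is 248 mm = 20 + 228 mm. The other two are about 300 mm tall and stand on the table, so (332,200) is the one meant. Next I fit the board.

Run:
```python
from h import *
from scipy.optimize import least_squares
A=[]
for n in("top","side"):
    p,d=snapshot(n); r=trace("board",n)[0]["mask"]
    P,u,v=world(n,d,r); Q=P[(P[:,2]>.013)&(P[:,2]<.05)]
    print(n,cv2.minAreaRect(Q[:,:2].astype(np.float32)*1000),len(Q))
    for mm in (1,):
        H,_,_=world(n,d); 
        st=Q[(Q[:,2]>.037)&(Q[:,2]<.046)]
        if len(st)>50: print(" strip",cv2.minAreaRect(st[:,:2].astype(np.float32)*1000),len(st))
```

```text
top ((527.8107299804688, -59.05583190917969), (220.1903076171875, 439.7225646972656), 11.567699432373047) 14190
 strip ((485.50909423828125, 143.78858947753906), (217.85098266601562, 24.947336196899414), 11.487873077392578) 990
side ((526.28369140625, -59.4171142578125), (221.16734313964844, 440.1842041015625), 11.528907775878906) 15342
 strip ((484.8283996582031, 143.63075256347656), (220.14712524414062, 25.757883071899414), 11.57931137084961) 952
```

```bash
cat >> h.py <<'E'
GC=np.array([.5008,.0492]); GY=np.radians(5.95); BC=np.array([.527,-.0592]); BY=np.radians(11.55)
def frame(y,z):  # rotation with given tool y,z axes
    return Rn.from_matrix(np.c_[np.cross(y,z),y,z])
def rows(poses,p0=None,R0=None):
    """poses: list of (p,R); prints per-row tool-frame deltas (m, deg)"""
    p,R=tool() if p0 is None else (p0,R0)
    T=[];U=[]
    for q,S in poses:
        t=np.round(R.inv().apply(q-p),4); u=np.round((R.inv()*S).as_rotvec(degrees=True),2)
        T.append(t.tolist());U.append(u.tolist()); p=p+R.apply(t); R=R*Rn.from_rotvec(u,degrees=True)
    for i in range(0,len(T),5): print("travel",T[i:i+5],"\nturn",U[i:i+5])
    return p,R
E
python3 - <<'E'
from h import *
import plant; print([n for n in dir(plant) if n[0]!='_'])
p,R=tool()
gy=np.array([-np.sin(GY),np.cos(GY),0]); S=frame(gy,np.array([0,0,-1.]))
w=(R.inv()*S).as_rotvec(degrees=True); print(w)
tgt=np.array([*GC,.34]); N=25
ps=[(p+(tgt-p)*[k/N,k/N,min(1,k/8)],R*Rn.from_euler('z',(-159.6)*k/N,degrees=True)) for k in range(1,N+1)]
rows(ps)
E
```

```text
['PlanningError', 'camera_info', 'finish_job', 'sense', 'snapshot', 'trace']
[-5.82586652e-04 -6.53171931e-03 -1.59603983e+02]
travel [[0.0188, -0.0139, -0.0122], [0.0203, -0.0117, -0.0122], [0.0214, -0.0093, -0.0122], [0.0223, -0.007, -0.0122], [0.023, -0.0044, -0.0123]] 
turn [[-0.0, 0.0, -6.38], [0.0, 0.0, -6.39], [0.0, -0.0, -6.38], [-0.0, -0.0, -6.39], [-0.0, 0.0, -6.38]]
travel [[0.0233, -0.0018, -0.0122], [0.0234, 0.0008, -0.0122], [0.0231, 0.0034, -0.0122], [0.0226, 0.0059, 0.0], [0.0219, 0.0084, 0.0]] 
turn [[-0.0, -0.0, -6.38], [-0.0, -0.0, -6.39], [-0.0, -0.0, -6.38], [-0.0, -0.0, -6.39], [-0.0, -0.0, -6.38]]
travel [[0.0207, 0.0108, 0.0], [0.0194, 0.013, 0.0], [0.0179, 0.0151, 0.0], [0.0161, 0.017, 0.0], [0.014, 0.0187, 0.0]] 
turn [[0.0, -0.0, -6.38], [-0.0, -0.0, -6.39], [0.0, 0.0, -6.38], [0.0, 0.0, -6.39], [0.0, 0.0, -6.38]]
travel [[0.0119, 0.0201, 0.0], [0.0096, 0.0213, 0.0], [0.0072, 0.0223, 0.0], [0.0047, 0.0229, 0.0], [0.002, 0.0233, 0.0]] 
turn [[0.0, -0.0, -6.38], [0.0, -0.0, -6.39], [0.0, -0.0, -6.38], [0.0, -0.0, -6.39], [0.0, -0.0, -6.38]]
travel [[-0.0005, 0.0234, 0.0], [-0.0031, 0.0231, 0.0], [-0.0057, 0.0227, 0.0], [-0.0082, 0.0219, 0.0], [-0.0105, 0.0209, 0.0]] 
turn [[0.0, -0.0, -6.38], [0.0, 0.0, -6.39], [0.0, -0.0, -6.38], [0.0, -0.0, -6.39], [0.0, 0.0, -6.38]]
```

Emit:
carry_out(
  travel=[
    [0.019, -0.014, -0.012],
    [0.02, -0.012, -0.012],
    [0.021, -0.009, -0.012],
    [0.022, -0.007, -0.012],
    [0.023, -0.004, -0.012],
  ],
  turn=[
    [0, 0, -6.4],
    [0, 0, -6.4],
    [0, 0, -6.4],
    [0, 0, -6.4],
    [0, 0, -6.4],
  ],
  grip=[0.38, 0.38, 0.38, 0.38, 0.38],
  grip_force=20,
)

```text
clock: 1.22
tcp_pos: [0.2864, -0.3662, 0.3029]
tool_rot: [-0.0, 0.872, 0.49, 0.0]
contact_force: [1.0, 0.0, -0.5]
width: 0.0327
gripper_force: 0.0
```

Emit:
carry_out(
  travel=[
    [0.023, -0.002, -0.012],
    [0.023, 0.001, -0.012],
    [0.023, 0.003, -0.012],
    [0.023, 0.006, 0],
    [0.022, 0.008, 0],
  ],
  turn=[
    [0, 0, -6.4],
    [0, 0, -6.4],
    [0, 0, -6.4],
    [0, 0, -6.4],
    [0, 0, -6.4],
  ],
  grip=[0.38, 0.38, 0.38, 0.38, 0.38],
)

```text
clock: 1.63
tcp_pos: [0.3393, -0.2623, 0.3391]
tool_rot: [0.001, 0.703, 0.711, 0.0]
contact_force: [1.0, 0.0, 0.5]
width: 0.0324
gripper_force: 0.0
```

Emit:
carry_out(
  travel=[
    [0.021, 0.011, 0],
    [0.019, 0.013, 0],
    [0.018, 0.015, 0],
    [0.016, 0.017, 0],
    [0.014, 0.019, 0],
  ],
  turn=[
    [0, 0, -6.4],
    [0, 0, -6.4],
    [0, 0, -6.4],
    [0, 0, -6.4],
    [0, 0, -6.4],
  ],
  grip=[0.38, 0.38, 0.38, 0.38, 0.38],
)

```text
clock: 2.05
tcp_pos: [0.3926, -0.158, 0.3385]
tool_rot: [0.0, 0.48, 0.877, 0.0]
contact_force: [-0.5, -0.8, 0.4]
width: 0.0327
gripper_force: 0.0
```

Emit:
carry_out(
  travel=[
    [0.012, 0.02, 0],
    [0.01, 0.021, 0],
    [0.007, 0.022, 0],
    [0.005, 0.023, 0],
    [0.002, 0.023, 0],
  ],
  turn=[
    [0, 0, -6.4],
    [0, 0, -6.4],
    [0, 0, -6.4],
    [0, 0, -6.4],
    [0, 0, -6.4],
  ],
  grip=[0.38, 0.38, 0.38, 0.38, 0.38],
)

```text
clock: 2.47
tcp_pos: [0.4447, -0.0539, 0.3384]
tool_rot: [0.0, 0.219, 0.976, 0.0]
contact_force: [0.2, 0.4, 0.5]
width: 0.0323
gripper_force: 0.0
```

Emit:
carry_out(
  travel=[
    [0, 0.023, 0],
    [-0.003, 0.023, 0],
    [-0.006, 0.023, 0],
    [-0.008, 0.022, 0],
    [-0.01, 0.021, 0],
  ],
  turn=[
    [0, 0, -6.4],
    [0, 0, -6.4],
    [0, 0, -6.4],
    [0, 0, -6.4],
    [0, 0, -6.0],
  ],
  grip=[0.38, 0.38, 0.38, 0.38, 0.38],
)

```text
clock: 2.88
tcp_pos: [0.4965, 0.0506, 0.3383]
tool_rot: [0.0, -0.055, 0.999, 0.0]
contact_force: [0.8, -0.0, 0.6]
width: 0.0326
gripper_force: 0.0
```

Run:
```python
from h import *
p,R=tool(); s=sense(); print(p,R.as_matrix().round(3).tolist(),s["joint_positions"].round(2))
P0,d=snapshot("side"); P,u,v=world("side",d)
m=(abs(P[:,0]-.5)<.07)&(abs(P[:,1]-.05)<.09)&(P[:,2]>.255); Q=P[m]
print(np.sort(Q[:,2])[:10].round(4))
for z in np.arange(.315,.42,.01):
    k=Q[(Q[:,2]>z)&(Q[:,2]<z+.01)]
    if len(k): print(round(z,3),k.min(0).round(3),k.max(0).round(3),len(k))
W,dw=snapshot("wrist")
img=np.hstack([P0[60:300,200:440],W[:,:][::2,::2][:200].copy() if 0 else cv2.resize(W,(384,240))])
cv2.imwrite("pics/w1.png",cv2.resize(img,None,fx=1.25,fy=1.25)[:,:,::-1])
# handle in wrist depth
ci=camera_info("wrist"); f=200/np.tan(np.radians(ci["vertical_fov"])/2); T=np.array(ci["T_tool_cam"])
vv,uu=np.nonzero(dw>0); z=dw[vv,uu]; C=np.c_[(uu-ci["cx"])/f*z,(vv-ci["cy"])/f*z,z]
X=R.apply(C@T[:3,:3].T+T[:3,3])+p
k=X[(abs(X[:,2]-.248)<.006)&(abs(X[:,0]-.5)<.08)&(abs(X[:,1]-.05)<.05)]
print("handle",cv2.minAreaRect(k[:,:2].astype(np.float32)*1000),k[:,2].mean(),len(k))
```

```text
[0.49654959 0.05058541 0.33834381] [[-0.994, -0.109, 0.0], [-0.109, 0.994, 0.0], [-0.0, 0.0, -1.0]] [ 0.1   0.18  0.15  1.54  0.   -0.01]
[0.3285 0.3304 0.3313 0.3316 0.332  0.3321 0.3322 0.3327 0.3331 0.3338]
0.325 [0.484 0.024 0.329] [0.509 0.078 0.335] 17
0.335 [0.485 0.021 0.336] [0.509 0.08  0.344] 48
0.345 [0.485 0.021 0.345] [0.509 0.08  0.355] 53
0.355 [0.488 0.021 0.355] [0.509 0.075 0.365] 39
0.365 [0.488 0.006 0.365] [0.513 0.097 0.375] 59
0.375 [0.481 0.002 0.375] [0.514 0.1   0.385] 291
0.385 [ 0.482 -0.002  0.385] [0.515 0.105 0.395] 121
0.395 [ 0.483 -0.007  0.395] [0.515 0.11  0.405] 173
0.405 [ 0.493 -0.011  0.405] [0.515 0.114 0.415] 140
0.415 [ 0.476 -0.016  0.415] [0.517 0.117 0.425] 257
handle ((498.0195617675781, 46.72795867919922), (79.30839538574219, 19.625093460083008), 5.492002010345459) 0.24697020108485573 2849
```

View pics/w1.png

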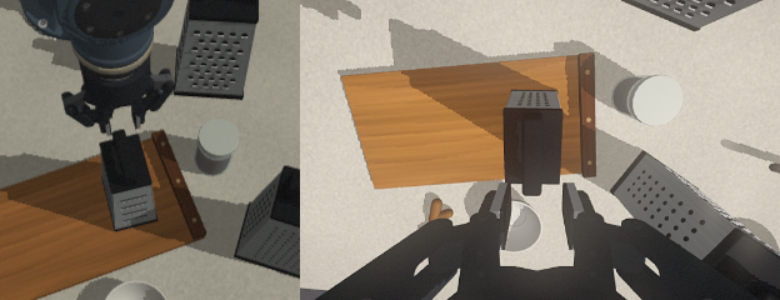

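Emit:
carry_out(
  travel=[
    [-0.003, -0.002, 0],
    [0, 0, 0.03],
    [0, 0, 0.03],
    [0, 0, 0.025],
    [0, 0, 0.013],
  ],
  turn=[
    [0, 0, 0],
    [0, 0, 0],
    [0, 0, 0],
    [0, 0, 0],
    [0, 0, 0],
  ],
  grip=[0.38, 0.38, 0.38, 0.38, 0.38],
)

```text
clock: 3.4
tcp_pos: [0.4978, 0.0465, 0.2377]
tool_rot: [-0.002, -0.05, 0.999, -0.0]
contact_force: [0.0, -0.3, -0.3]
width: 0.0323
gripper_force: 0.0
```

```bash
cat >> h.py <<'E'
def tip_pose(phi,psi,c=(0,221),gc=(.4995,.0485),gy=GY,off=0.,S0=None):
    """TCP at grater point c (y,z mm) + off mm along tool y, grater tipped by phi, tool by psi (deg)"""
    f,q=np.radians(phi),np.radians(psi); y,z=c
    Y=-41+(y+41)*np.cos(f)-z*np.sin(f); Z=20+(y+41)*np.sin(f)+z*np.cos(f)
    ax=np.array([-np.sin(gy),np.cos(gy),0]); up=np.array([0,0,1.])
    ty=np.cos(q)*ax+np.sin(q)*up; tz=np.sin(q)*ax-np.cos(q)*up
    return np.r_[gc,0]+(ax*Y+up*Z+ty*off)/1000, frame(ty,tz)
E
python3 - <<'E'
from h import *
p,R=tool(); print(p,sense()["contact_force"])
for phi,psi in((0,0),(25,0),(93,45),(93,55)): print(phi,psi,tip_pose(phi,psi)[0].round(4))
E
```

```text
[0.49783148 0.04646868 0.23767898] [ 0.0223081  -0.32354308 -0.2914511 ]
0 0 [0.4995 0.0485 0.241 ]
25 0 [ 0.5096 -0.0482  0.2376]
93 45 [ 0.5269 -0.2139  0.0494]
93 55 [ 0.5269 -0.2139  0.0494]
```

```bash
cat >> h.py <<'E'
def sched(phi):
    psi=phi if phi<40 else 40+(phi-40)*15/53
    s=phi/93; return tip_pose(phi,psi,c=(0,218+6*s),off=4*s)
E
python3 - <<'E'
from h import *
print(tool()[0]-sched(0)[0])
p,R=rows([sched(x) for x in np.arange(2.5,50.1,2.5)])
E
```

```text
[-0.00166852 -0.00203132 -0.00032102]
travel [[-0.0019, -0.0076, -0.0021], [0.0, -0.0095, -0.0017], [0.0, -0.0094, -0.0018], [0.0, -0.0095, -0.0017], [0.0, -0.0095, -0.0018]] 
turn [[-2.51, -0.18, -0.19], [-2.5, 0.0, 0.0], [-2.5, 0.0, 0.0], [-2.5, 0.0, 0.0], [-2.5, 0.0, 0.0]]
travel [[0.0, -0.0094, -0.0018], [0.0, -0.0095, -0.0017], [0.0, -0.0095, -0.0018], [0.0, -0.0095, -0.0018], [0.0, -0.0095, -0.0018]] 
turn [[-2.5, 0.0, 0.0], [-2.5, 0.0, 0.0], [-2.5, 0.0, 0.0], [-2.5, 0.0, 0.0], [-2.5, 0.0, 0.0]]
travel [[0.0, -0.0096, -0.0018], [0.0, -0.0095, -0.0018], [0.0, -0.0095, -0.0018], [0.0, -0.0096, -0.0018], [0.0, -0.0095, -0.0018]] 
turn [[-2.5, 0.0, 0.0], [-2.5, 0.0, 0.0], [-2.5, 0.0, 0.0], [-2.5, 0.0, 0.0], [-2.5, 0.0, 0.0]]
travel [[0.0, -0.0096, -0.0018], [0.0, -0.0095, -0.0018], [0.0, -0.0096, -0.0014], [0.0, -0.0097, -0.0012], [0.0, -0.0097, -0.0008]] 
turn [[-2.5, 0.0, 0.0], [-0.71, 0.0, 0.0], [-0.7, 0.0, 0.0], [-0.71, 0.0, 0.0], [-0.71, 0.0, 0.0]]
```

Emit:
carry_out(
  travel=[
    [-0.001, -0.003, 0],
    [-0.001, -0.002, -0.0005],
    [0, -0.003, -0.001],
    [0, -0.004, -0.001],
    [0, -0.005, -0.001],
  ],
  turn=[
    [-0.5, 0, 0],
    [-0.5, 0, 0],
    [-1, 0, 0],
    [-1, 0, 0],
    [-1.5, 0, 0],
  ],
  grip=[0.38, 0.38, 0.38, 0.38, 0.38],
)

```text
clock: 3.82
tcp_pos: [0.5038, 0.0305, 0.2448]
tool_rot: [-0.001, -0.052, 0.998, 0.04]
contact_force: [-0.5, 0.6, -0.5]
width: 0.0324
gripper_force: 0.2
```

Emit:
carry_out(
  travel=[
    [0, -0.0075, -0.0015],
    [0, -0.0075, -0.0015],
    [0, -0.0075, -0.0015],
    [0, -0.0075, -0.0015],
    [0, -0.0075, -0.0015],
  ],
  turn=[
    [-2, 0, 0],
    [-2, 0, 0],
    [-2, 0, 0],
    [-2, 0, 0],
    [-2, 0, 0],
  ],
  grip=[0.38, 0.38, 0.38, 0.38, 0.38],
)

```text
clock: 4.23
tcp_pos: [0.5077, -0.0082, 0.2467]
tool_rot: [-0.005, -0.051, 0.991, 0.127]
contact_force: [-0.4, -0.1, 0.5]
width: 0.0324
gripper_force: 0.1
```

Run:
```python
from h import *
p,R=tool(); s=sense(); print(p,s["contact_force"],s["joint_positions"].round(2),R.as_matrix()[:,2].round(3))
best=min(np.arange(0,60,.5),key=lambda x:np.linalg.norm(sched(x)[0]-p)); print(best,p-sched(best)[0],(sched(best)[1].inv()*R).as_rotvec(degrees=True))
rows([sched(x) for x in best+np.arange(1,11)*2.5])
```

```text
[ 0.5077477  -0.00815734  0.24670952] [-0.43711922 -0.10349423  0.53115285] [-0.16  0.25 -0.01  1.37  0.25 -0.27] [-0.023  0.251 -0.968]
15.0 [0.00229272 0.00048007 0.00442436] [ 0.38173533 -0.17732751  0.01938283]
travel [[0.0023, -0.0109, 0.0025], [0.0, -0.0094, -0.0018], [0.0, -0.0096, -0.0018], [0.0, -0.0095, -0.0017], [0.0, -0.0095, -0.0018]] 
turn [[-2.88, 0.18, -0.02], [-2.5, -0.0, 0.0], [-2.5, -0.0, 0.0], [-2.5, -0.0, 0.0], [-2.5, -0.0, 0.0]]
travel [[0.0, -0.0095, -0.0018], [0.0, -0.0095, -0.0018], [0.0, -0.0096, -0.0018], [0.0, -0.0095, -0.0018], [0.0, -0.0096, -0.0019]] 
turn [[-2.5, -0.0, 0.0], [-2.5, -0.0, 0.0], [-2.5, -0.0, 0.0], [-2.5, -0.0, 0.0], [-2.5, -0.0, 0.0]]
```

Emit:
carry_out(
  travel=[
    [0.001, -0.008, 0],
    [0.001, -0.007, 0],
    [0, -0.007, 0],
    [0, -0.007, -0.001],
    [0, -0.007, -0.001],
  ],
  turn=[
    [-2, 0, 0],
    [-2, 0, 0],
    [-2, 0, 0],
    [-2, 0, 0],
    [-2, 0, 0],
  ],
  grip=[0.38, 0.38, 0.38, 0.38, 0.38],
)

```text
clock: 4.65
tcp_pos: [0.5094, -0.0433, 0.237]
tool_rot: [-0.009, -0.05, 0.976, 0.213]
contact_force: [0.1, -0.3, -0.4]
width: 0.0324
gripper_force: 0.0
```

```bash
cat >> h.py <<'E'
def near():
    p,R=tool(); s=sense(); print(p,s["contact_force"],s["joint_positions"].round(2))
    best=min(np.arange(0,100,.5),key=lambda x:np.linalg.norm(sched(x)[0]-p)); print("phi",best,R.inv().apply(p-sched(best)[0]).round(4),(sched(best)[1].inv()*R).as_rotvec(degrees=True))
    return best
E
python3 - <<'E'
from h import *
b=near(); P,d=snapshot("side"); cv2.imwrite("pics/t1.png",cv2.resize(P[60:300,150:470],None,fx=2,fy=2)[:,:,::-1])
rows([sched(x) for x in b+np.arange(1,11)*2])
E
```

```text
[ 0.50935702 -0.04325677  0.23701922] [ 0.08258936 -0.33825743 -0.42527717] [-0.31  0.33  0.03  1.45  0.39 -0.45]
phi 24.0 [-0.0003 -0.0006  0.0004] [-0.59333609 -0.19006178  0.00801301]
travel [[0.0001, -0.0053, -0.0025], [0.0, -0.0076, -0.0015], [0.0, -0.0076, -0.0015], [0.0, -0.0077, -0.0014], [0.0, -0.0076, -0.0015]] 
turn [[-1.28, 0.13, -0.09], [-2.0, 0.0, 0.0], [-2.0, 0.0, 0.0], [-2.0, 0.0, 0.0], [-2.0, 0.0, 0.0]]
travel [[0.0, -0.0076, -0.0015], [0.0, -0.0077, -0.0015], [0.0, -0.0076, -0.0015], [0.0, -0.0076, -0.0014], [0.0, -0.0077, -0.0013]] 
turn [[-2.0, 0.0, 0.0], [-2.0, 0.0, 0.0], [-2.0, 0.0, 0.0], [-0.57, 0.0, 0.0], [-0.57, 0.0, 0.0]]
```

View pics/t1.png

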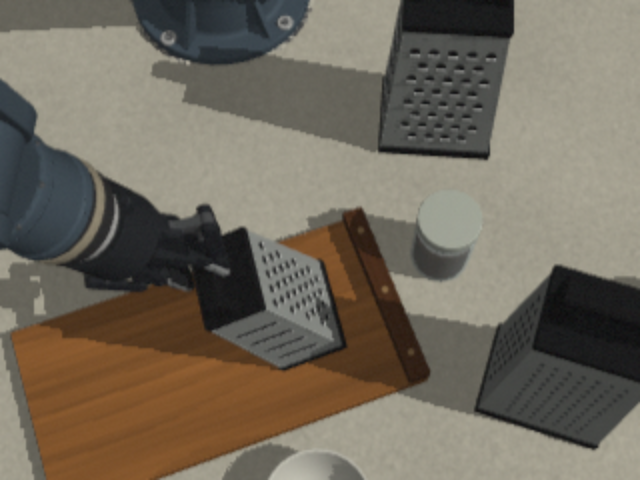

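The grater (crop pixels 200–345, 230–365) is tilted about 25° with its bar between the two fingers, and the foot edge is still down. I carry on.

Emit:
carry_out(
  travel=[
    [0, -0.0055, -0.0015],
    [0, -0.0075, -0.0015],
    [0, -0.0075, -0.0015],
    [0, -0.0075, -0.0015],
    [0, -0.0075, -0.0015],
  ],
  turn=[
    [-1.5, 0, 0],
    [-2, 0, 0],
    [-2, 0, 0],
    [-2, 0, 0],
    [-2, 0, 0],
  ],
  grip=[0.38, 0.38, 0.38, 0.38, 0.38],
)

```text
clock: 5.12
tcp_pos: [0.5129, -0.0777, 0.2266]
tool_rot: [-0.014, -0.049, 0.955, 0.292]
contact_force: [0.1, 0.3, -0.2]
width: 0.0322
gripper_force: 0.2
```

Emit:
carry_out(
  travel=[
    [0, -0.0075, -0.0015],
    [0, -0.0075, -0.0015],
    [0, -0.0075, -0.0015],
    [0, -0.0075, -0.0015],
    [0, -0.0075, -0.0013],
  ],
  turn=[
    [-2, 0, 0],
    [-2, 0, 0],
    [-2, 0, 0],
    [-1, 0, 0],
    [-0.6, 0, 0],
  ],
  grip=[0.38, 0.38, 0.38, 0.38, 0.38],
)

```text
clock: 5.53
tcp_pos: [0.5162, -0.1117, 0.2082]
tool_rot: [-0.018, -0.048, 0.934, 0.355]
contact_force: [0.7, -0.2, -0.8]
width: 0.0322
gripper_force: 0.3
```

Run:
```python
from h import *
b=near(); 
rows([sched(x) for x in b+np.arange(1,21)*2])
```

```text
[ 0.51615128 -0.11173046  0.20824591] [ 0.67017399 -0.19881188 -0.78662325] [-0.52  0.56  0.18  1.66  0.57 -0.77]
phi 43.5 [ 0.0001 -0.0004  0.0015] [-0.6241175  -0.08514291  0.02957385]
travel [[-0.0001, -0.0073, -0.0027], [0.0, -0.0078, -0.0009], [0.0, -0.0077, -0.0007], [0.0, -0.0078, -0.0006], [0.0, -0.0078, -0.0003]] 
turn [[0.06, 0.09, -0.03], [-0.57, -0.0, 0.0], [-0.56, -0.0, 0.0], [-0.57, -0.0, 0.0], [-0.57, -0.0, 0.0]]
travel [[0.0, -0.0078, -0.0001], [0.0, -0.0078, 0.0001], [0.0, -0.0078, 0.0002], [0.0, -0.0078, 0.0005], [0.0, -0.0078, 0.0007]] 
turn [[-0.56, -0.0, 0.0], [-0.57, -0.0, 0.0], [-0.56, -0.0, 0.0], [-0.57, -0.0, 0.0], [-0.57, -0.0, 0.0]]
travel [[0.0, -0.0078, 0.0008], [0.0, -0.0077, 0.0011], [0.0, -0.0078, 0.0013], [0.0, -0.0077, 0.0014], [0.0, -0.0076, 0.0017]] 
turn [[-0.56, -0.0, 0.0], [-0.57, -0.0, 0.0], [-0.56, -0.0, 0.0], [-0.57, -0.0, 0.0], [-0.57, -0.0, 0.0]]
travel [[0.0, -0.0076, 0.0018], [0.0, -0.0076, 0.002], [0.0, -0.0075, 0.0023], [0.0, -0.0075, 0.0024], [0.0, -0.0074, 0.0026]] 
turn [[-0.56, -0.0, 0.0], [-0.57, -0.0, 0.0], [-0.56, -0.0, 0.0], [-0.57, -0.0, 0.0], [-0.57, -0.0, -0.0]]
```

Emit:
carry_out(
  travel=[
    [0, -0.0075, -0.002],
    [0, -0.0078, -0.001],
    [0, -0.0078, -0.0007],
    [0, -0.0078, -0.0005],
    [0, -0.0078, -0.0003],
  ],
  turn=[
    [-0.2, 0, 0],
    [-0.6, 0, 0],
    [-0.6, 0, 0],
    [-0.6, 0, 0],
    [-0.6, 0, 0],
  ],
  grip=[0.38, 0.38, 0.38, 0.38, 0.38],
)

```text
clock: 5.95
tcp_pos: [0.5192, -0.1422, 0.1852]
tool_rot: [-0.019, -0.048, 0.925, 0.376]
contact_force: [0.1, -0.3, -1.3]
width: 0.0325
gripper_force: 0.4
```

Emit:
carry_out(
  travel=[
    [0, -0.0078, 0],
    [0, -0.0078, 0],
    [0, -0.0078, 0],
    [0, -0.0078, 0.0005],
    [0, -0.0078, 0.0007],
  ],
  turn=[
    [-0.6, 0, 0],
    [-0.6, 0, 0],
    [-0.6, 0, 0],
    [-0.6, 0, 0],
    [-0.6, 0, 0],
  ],
  grip=[0.38, 0.38, 0.38, 0.38, 0.38],
)

```text
clock: 6.37
tcp_pos: [0.5218, -0.1686, 0.1562]
tool_rot: [-0.021, -0.047, 0.915, 0.4]
contact_force: [-0.0, -0.5, -1.3]
width: 0.0325
gripper_force: 0.5
```

Run:
```python
from h import *
b=near(); P,d=snapshot("side"); cv2.imwrite("pics/t2.png",cv2.resize(P[60:300,150:470],None,fx=2,fy=2)[:,:,::-1])
rows([sched(x) for x in np.linspace(b,93,17)[1:]])
```

```text
[ 0.5218254  -0.16858001  0.15622937] [-0.03146104 -0.51801032 -1.31399076] [-0.62  0.73  0.27  1.73  0.59 -0.91]
phi 63.5 [ 0.0003 -0.0002  0.0021] [-6.18023410e-01 -6.02668745e-04  1.10302720e-02]
travel [[-0.0006, -0.0053, -0.002], [-0.0, -0.0071, 0.001], [-0.0, -0.0072, 0.0011], [-0.0, -0.0071, 0.0013], [-0.0, -0.007, 0.0015]] 
turn [[0.17, -0.03, -0.08], [-0.52, 0.0, 0.0], [-0.53, 0.0, 0.0], [-0.52, 0.0, 0.0], [-0.52, 0.0, 0.0]]
travel [[-0.0, -0.0071, 0.0016], [-0.0, -0.007, 0.0018], [-0.0, -0.007, 0.0019], [-0.0, -0.0069, 0.0021], [-0.0, -0.0069, 0.0023]] 
turn [[-0.52, 0.0, 0.0], [-0.52, 0.0, 0.0], [-0.53, 0.0, 0.0], [-0.52, 0.0, 0.0], [-0.52, 0.0, 0.0]]
travel [[-0.0, -0.0068, 0.0024], [-0.0, -0.0067, 0.0026], [-0.0, -0.0068, 0.0028], [-0.0, -0.0066, 0.0029], [-0.0, -0.0066, 0.003]] 
turn [[-0.52, 0.0, 0.0], [-0.52, 0.0, 0.0], [-0.52, 0.0, 0.0], [-0.53, 0.0, 0.0], [-0.52, 0.0, 0.0]]
travel [[-0.0, -0.0065, 0.0033]] 
turn [[-0.52, 0.0, 0.0]]
```

View pics/t2.png

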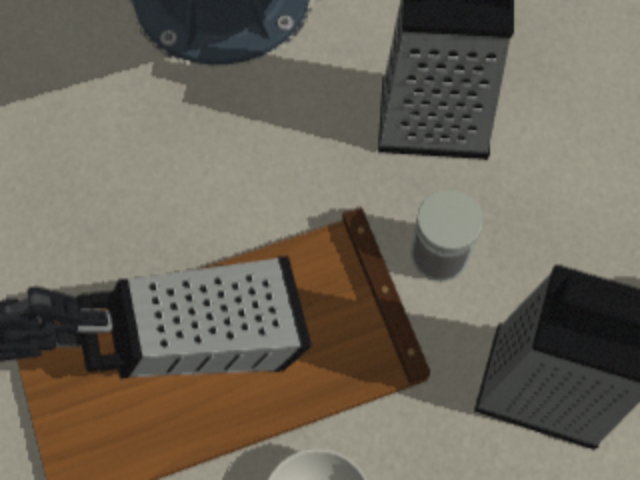

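Tipped about 65°: coarse face up, foot ring at pixels (300,260–350), bar resting on the lower finger near (95,320). I let it down further.

Emit:
carry_out(
  travel=[
    [0, -0.006, -0.002],
    [0, -0.007, 0.001],
    [0, -0.007, 0.001],
    [0, -0.007, 0.0012],
    [0, -0.007, 0.0013],
  ],
  turn=[
    [0, 0, 0],
    [-0.5, 0, 0],
    [-0.5, 0, 0],
    [-0.5, 0, 0],
    [-0.5, 0, 0],
  ],
  grip=[0.38, 0.38, 0.38, 0.38, 0.38],
)

```text
clock: 6.83
tcp_pos: [0.524, -0.1892, 0.1295]
tool_rot: [-0.022, -0.047, 0.908, 0.416]
contact_force: [0.1, -0.2, -1.3]
width: 0.0323
gripper_force: 0.5
```

Emit:
carry_out(
  travel=[
    [0, -0.007, 0.0015],
    [0, -0.007, 0.0017],
    [0, -0.007, 0.0018],
    [0, -0.007, 0.002],
    [0, -0.007, 0.002],
  ],
  turn=[
    [-0.5, 0, 0],
    [-0.5, 0, 0],
    [-0.5, 0, 0],
    [-0.5, 0, 0],
    [-0.5, 0, 0],
  ],
  grip=[0.38, 0.38, 0.38, 0.38, 0.38],
)

```text
clock: 7.25
tcp_pos: [0.5256, -0.2046, 0.0967]
tool_rot: [-0.023, -0.047, 0.898, 0.436]
contact_force: [-0.3, -0.2, -0.8]
width: 0.0327
gripper_force: 0.6
```

Run:
```python
from h import *
b=near(); P,d=snapshot("side"); X,u,v=world("side",d)
m=trace("grater","side")
for r in m:
  Q,_,_=world("side",d,r["mask"]); print(r["conf"],r["extent"],np.percentile(Q,[1,50,99],axis=0).round(3).tolist())
Q,_,_=world("side",d,m[0]["mask"])
# coarse face plane fit, points on top
from numpy.linalg import svd
for r in m:
  Q,_,_=world("side",d,r["mask"]); 
  if abs(np.median(Q[:,1])+.05)<.1:
    t=Q[(Q[:,2]>np.percentile(Q[:,2],40))]; c=t.mean(0); n=svd(t-c,full_matrices=False)[2][2]; print("n",n,c)
rows([sched(x) for x in np.linspace(b,93,7)[1:]])
```

```text
[ 0.5255761  -0.20456764  0.09665458] [-0.31396389 -0.18646096 -0.79114034] [-0.67  0.87  0.34  1.77  0.6  -1.01]
phi 81.5 [ 0.0003 -0.0002 -0.0009] [-0.0156696  -0.00181893  0.01069518]
0.84 [336.5, 33.9, 75.9, 114.4] [[0.198, 0.179, 0.001], [0.284, 0.242, 0.197], [0.31, 0.302, 0.299]]
0.66 [179.6, 189.7, 116.4, 64.1] [[0.454, -0.206, 0.022], [0.524, -0.079, 0.105], [0.564, 0.018, 0.117]]
0.62 [384.8, 192.2, 106.6, 95.6] [[0.55, 0.233, -0.0], [0.636, 0.291, 0.224], [0.688, 0.363, 0.299]]
n [ 0.00273687 -0.07779176 -0.99696587] [ 0.51563027 -0.09319792  0.10901528]
travel [[-0.0007, -0.0061, 0.0028], [0.0, -0.007, 0.0027], [0.0, -0.007, 0.0028], [0.0, -0.0069, 0.0031], [0.0, -0.0068, 0.0031]] 
turn [[-0.49, -0.03, -0.09], [-0.54, -0.0, -0.0], [-0.54, -0.0, -0.0], [-0.54, -0.0, -0.0], [-0.55, -0.0, -0.0]]
travel [[0.0, -0.0068, 0.0034]] 
turn [[-0.54, -0.0, -0.0]]
```

Emit:
carry_out(
  travel=[
    [0, -0.0065, 0.0025],
    [0, -0.007, 0.0025],
    [0, -0.007, 0.0027],
    [0, -0.0065, 0.003],
    [0, -0.006, 0.003],
  ],
  turn=[
    [-0.5, 0, 0],
    [-0.5, 0, 0],
    [-0.5, 0, 0],
    [-0.5, 0, 0],
    [-0.5, 0, 0],
  ],
  grip=[0.38, 0.38, 0.38, 0.38, 0.38],
)

```text
clock: 7.77
tcp_pos: [0.5265, -0.2135, 0.062]
tool_rot: [-0.024, -0.046, 0.889, 0.455]
contact_force: [-0.6, -0.4, -1.6]
width: 0.0326
gripper_force: 0.5
```

```bash
cat >> h.py <<'E'
def gr(save=None):
    P,d=snapshot("side")
    if save: cv2.imwrite(save,cv2.resize(P[60:300,150:470],None,fx=2,fy=2)[:,:,::-1])
    for r in trace("grater","side"):
        Q,_,_=world("side",d,r["mask"])
        if abs(np.median(Q[:,1])+.03)<.15 and abs(np.median(Q[:,0])-.52)<.12:
            t=Q[Q[:,2]>.085]; c=t.mean(0); n=np.linalg.svd(t-c,full_matrices=False)[2][2]; n*=np.sign(n[2]); print("n",n.round(3),c.round(3),np.percentile(Q,[1,99],axis=0).round(3).tolist())
            b=cv2.minAreaRect(t[:,:2].astype(np.float32)*1000); print(b)
            return Q
    print("no grater")
E
python3 - <<'E'
from h import *
near(); gr()
E
```

```text
[ 0.52646656 -0.21347178  0.06199492] [-0.6015585  -0.39089248 -1.56319011] [-0.69  0.95  0.37  1.77  0.61 -1.05]
phi 90.5 [ 0.0003 -0.0004 -0.0002] [ 0.02453485 -0.00024616  0.0165625 ]
n [ 0.016 -0.073  0.997] [ 0.515 -0.082  0.093] [[0.458, -0.213, 0.02], [0.565, 0.009, 0.103]]
((513.762939453125, -87.76758575439453), (109.19376373291016, 189.62054443359375), 5.684103488922119)
```

Emit:
carry_out(
  travel=[
    [0, -0.0033, 0.0015],
    [0, -0.0033, 0.0015],
    [0, -0.0035, -0.004],
    [0, -0.001, -0.006],
    [0, 0, -0.015],
  ],
  turn=[
    [0, 0, 0],
    [0, 0, 0],
    [0, 0, 0],
    [0, 0, 0],
    [0, 0, 0],
  ],
  grip=[0.38, 0.38, 0.38, 0.38, 0.38],
)

```text
clock: 8.28
tcp_pos: [0.5288, -0.2371, 0.0668]
tool_rot: [-0.024, -0.046, 0.889, 0.455]
contact_force: [-0.3, 0.7, -0.2]
width: 0.0324
gripper_force: 0.0
```

Emit:
carry_out(
  travel=[
    [0, 0, -0.02],
    [0, 0, -0.03],
    [0, 0, -0.03],
    [0, 0, -0.03],
    [0, 0, -0.02],
  ],
  turn=[
    [0, 0, 0],
    [0, 0, 0],
    [0, 0, 0],
    [0, 0, 0],
    [0, 0, 0],
  ],
  grip=[0.38, 0.38, 0.38, 0.38, 0.38],
)

```text
clock: 8.7
tcp_pos: [0.5395, -0.3445, 0.1454]
tool_rot: [-0.023, -0.046, 0.889, 0.454]
contact_force: [0.8, -0.5, 0.2]
width: 0.0324
gripper_force: 0.0
```

Run:
```python
from h import *
near(); Q=gr("pics/t3.png")
P,d=snapshot("top")
for r in trace("grater","top"):
    A,_,_=world("top",d,r["mask"]); t=A[A[:,2]>.085]
    if abs(np.median(A[:,0])-.52)<.08: print("top",cv2.minAreaRect(t[:,:2].astype(np.float32)*1000),np.percentile(A,[1,99],axis=0).round(3).tolist())
# foot ring plane: max along grater -z
a=np.radians(5.7); ax=np.array([-np.sin(a),np.cos(a)]); s=(Q[:,:2]-BC)@np.array([-np.sin(BY),np.cos(BY)]); print("board y range",np.percentile(s,[.5,99.5]))
```

```text
[ 0.53950326 -0.34449958  0.14540517] [ 0.83122881 -0.45046659  0.17907003] [-0.8   1.13  0.99  2.26  0.53 -1.14]
phi 82.0 [ 0.0007 -0.0413 -0.1439] [-2.2105247  -0.11786172 -0.02933024]
n [ 0.017 -0.096  0.995] [ 0.514 -0.068  0.093] [[0.46, -0.215, 0.024], [0.565, 0.008, 0.102]]
((512.7805786132812, -88.37995910644531), (109.09143829345703, 187.96353149414062), 4.924190044403076)
top ((515.13671875, -87.89366912841797), (108.21361541748047, 188.07110595703125), 5.619264602661133) [[0.457, -0.218, 0.02], [0.564, 0.009, 0.103]]
board y range [-0.15584486  0.06980754]
```

View pics/t3.png

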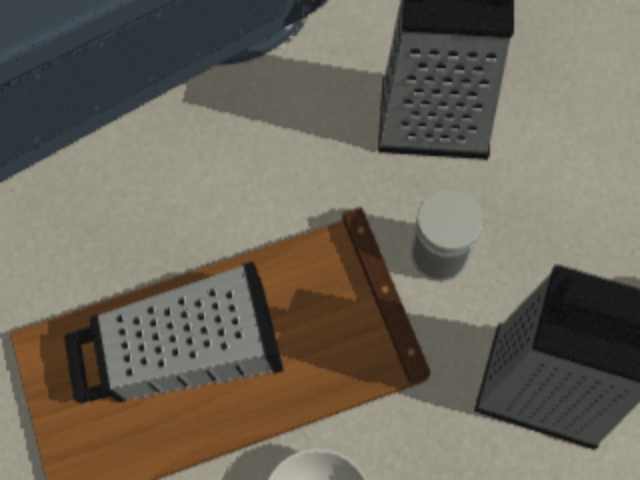

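Lying coarse face up on the board: foot ring at pixels (263,318), handle at (85,365). Next I set the fingers upright behind the handle to push it in two-point contact.

```bash
cat >> h.py <<'E'
BX=np.array([np.cos(BY),np.sin(BY),0]); BYv=np.array([-np.sin(BY),np.cos(BY),0])
def bw(x,y,z): return np.r_[BC,0]+BX*x+BYv*y+[0,0,z]
def wb(p): d=np.r_[p[:2]-BC,0]; return np.array([d@BX,d@BYv,p[2]])
S=frame(BX,np.array([0,0,-1.]))
E
python3 - <<'E'
from h import *
p,R=tool(); N=15; tgt=bw(-.031,-.20,.15)
_,R0=tip_pose(0,0); yaw=(R0.inv()*S).as_rotvec(degrees=True); print(yaw)
cur=np.degrees(np.arccos(-R.as_matrix()[2,2])); print(cur)
ps=[(p+(tgt-p)*k/N, tip_pose(0,cur*(1-min(1,k/10)))[1]*Rn.from_euler('z',yaw[2]*k/N,degrees=True)) for k in range(1,N+1)]
rows(ps)
E
```

```text
[ 0.  -0.  84.4]
54.22656937374202
travel [[-0.0004, 0.0036, 0.0041], [0.0001, 0.0039, 0.0038], [0.0005, 0.0043, 0.0033], [0.0009, 0.0045, 0.003], [0.0016, 0.0046, 0.0024]] 
turn [[5.42, -0.24, 5.58], [5.37, -0.79, 5.62], [5.26, -1.32, 5.62], [5.11, -1.83, 5.63], [4.9, -2.32, 5.62]]
travel [[0.002, 0.0046, 0.0021], [0.0026, 0.0045, 0.0015], [0.0031, 0.0044, 0.0011], [0.0036, 0.004, 0.0005], [0.004, 0.0038, 0.0]] 
turn [[4.65, -2.79, 5.62], [4.36, -3.23, 5.62], [4.02, -3.64, 5.63], [3.64, -4.02, 5.62], [3.23, -4.36, 5.62]]
travel [[0.0043, 0.0033, -0.0005], [0.0046, 0.0028, -0.0005], [0.0048, 0.0024, -0.0005], [0.0051, 0.0019, -0.0005], [0.0053, 0.0014, -0.0005]] 
turn [[-0.0, -0.0, 5.63], [-0.0, -0.0, 5.63], [-0.0, -0.0, 5.62], [-0.0, -0.0, 5.63], [-0.0, -0.0, 5.63]]
```

Emit:
carry_out(
  travel=[
    [0, 0, -0.004],
    [0, 0, -0.004],
    [0, 0, 0],
    [0, 0, 0],
    [0, 0, 0],
  ],
  turn=[
    [6.8, 0, 0],
    [6.8, 0, 0],
    [6.8, 0, 0],
    [6.8, 0, 0],
    [6.8, 0, 0],
  ],
  grip=[0.6, 0.6, 0.6, 0.6, 0.6],
)

```text
clock: 9.32
tcp_pos: [0.5397, -0.3471, 0.1482]
tool_rot: [-0.009, -0.051, 0.984, 0.173]
contact_force: [0.8, -0.3, -0.4]
width: 0.0515
gripper_force: 0.0
```

Emit:
carry_out(
  travel=[
    [0, 0.01, 0],
    [0, 0.01, 0],
    [0, 0.01, 0],
    [0, 0, 0],
    [0, 0, 0],
  ],
  turn=[
    [6.8, 0, 0],
    [6.8, 0, 0],
    [6.6, 0, 0],
    [0, 0, 7],
    [0, 0, 7],
  ],
  grip=[0.6, 0.6, 0.6, 0.6, 0.6],
)

```text
clock: 9.73
tcp_pos: [0.5353, -0.3148, 0.1551]
tool_rot: [-0.001, 0.071, 0.997, 0.0]
contact_force: [-0.2, -1.3, 0.2]
width: 0.0513
gripper_force: 0.0
```

Emit:
carry_out(
  travel=[
    [0, 0, 0],
    [0, 0, 0],
    [0, 0, 0],
    [0, 0, 0],
    [0, 0, 0],
  ],
  turn=[
    [0, 0, 7],
    [0, 0, 7],
    [0, 0, 7],
    [0, 0, 7],
    [0, 0, 7],
  ],
  grip=[0.6, 0.6, 0.6, 0.6, 0.6],
)

```text
clock: 10.15
tcp_pos: [0.5358, -0.3174, 0.1539]
tool_rot: [-0.002, 0.369, 0.929, 0.0]
contact_force: [-0.3, 0.5, 0.2]
width: 0.0511
gripper_force: 0.0
```

Emit:
carry_out(
  travel=[
    [0, 0, 0],
    [0, 0, 0],
    [0, 0, 0],
    [0, 0, 0],
    [0, 0, 0],
  ],
  turn=[
    [0, 0, 7],
    [0, 0, 7],
    [0, 0, 7],
    [0, 0, 7],
    [0, 0, 7],
  ],
  grip=[0.6, 0.6, 0.6, 0.6, 0.6],
)

```text
clock: 10.57
tcp_pos: [0.5358, -0.3174, 0.1539]
tool_rot: [-0.002, 0.632, 0.775, -0.0]
contact_force: [0.4, -0.4, -0.3]
width: 0.0511
gripper_force: 0.0
```

Run:
```python
from h import *
p,R=tool(); s=sense(); print(p,wb(p),s["joint_positions"].round(2),(R.inv()*S).as_rotvec(degrees=True))
P0,d=snapshot("side"); X,u,v=world("side",d); B=(X[:,:2]-BC)@np.c_[BX[:2],BYv[:2]]
pb=wb(p); m=(abs(B[:,0]-pb[0])<.06)&(abs(B[:,1]-pb[1])<.05)&(X[:,2]>.07); print("tip z",np.sort(X[m][:,2])[:8].round(3))
h=(B[:,1]<-.11)&(B[:,1]>-.19)&(abs(B[:,0])<.1)&(X[:,2]>.045)&(X[:,2]<.07)
r=cv2.minAreaRect(B[h].astype(np.float32)*1000); print("handle board frame",r)
rows([(bw(-.032,-.195,.15),S)])
```

```text
[ 0.53583859 -0.31743704  0.15387987] [-0.04304538 -0.25477752  0.15387987] [-0.54  0.45  0.07  1.2   0.    0.83] [-0.12285891 -0.14367559  0.12528132]
tip z [0.144 0.145 0.146 0.147 0.147 0.147 0.147 0.147]
handle board frame ((-25.58808135986328, -139.87619018554688), (88.88417053222656, 46.4674186706543), 7.351897716522217)
travel [[0.0599, 0.0106, 0.004]] 
turn [[-0.12, -0.14, -0.39]]
```

Emit:
carry_out(
  travel=[
    [0.03, 0.007, 0],
    [0.028, 0.007, 0],
    [0, 0, 0.03],
    [0, 0, 0.035],
    [0, 0, 0.035],
  ],
  turn=[
    [0, 0, 0],
    [0, 0, 0],
    [0, 0, 0],
    [0, 0, 0],
    [0, 0, 0],
  ],
  grip=[0.6, 0.6, 0.6, 0.6, 0.6],
)

```text
clock: 11.03
tcp_pos: [0.5383, -0.258, 0.0542]
tool_rot: [0.0, 0.628, 0.779, 0.0]
contact_force: [-0.4, -1.4, -0.3]
width: 0.0512
gripper_force: 0.0
```

Emit:
carry_out(
  travel=[
    [0, 0, 0.012],
    [0.006, 0, 0],
    [0.006, 0, 0],
    [0.004, 0, 0],
    [0.003, 0, 0],
  ],
  turn=[
    [0, 0, 0],
    [0, 0, 0],
    [0, 0, 0],
    [0, 0, 0],
    [0, 0, 0],
  ],
  grip=[0.6, 0.6, 0.6, 0.6, 0.6],
)

```text
clock: 11.45
tcp_pos: [0.5357, -0.2407, 0.0444]
tool_rot: [0.001, 0.629, 0.777, 0.0]
contact_force: [-0.0, 0.0, 0.5]
width: 0.051
gripper_force: 0.0
```

Emit:
carry_out(
  travel=[
    [0.003, 0, 0],
    [0.003, 0, 0],
    [0.003, 0, 0],
    [0.004, 0, 0],
    [0.005, 0, 0],
  ],
  turn=[
    [0, 0, 0],
    [0, 0, 0],
    [0, 0, 0],
    [0, 0, 0],
    [0, 0, 0],
  ],
  grip=[0.6, 0.6, 0.6, 0.6, 0.6],
)

```text
clock: 11.87
tcp_pos: [0.5323, -0.2243, 0.0434]
tool_rot: [0.001, 0.63, 0.777, 0.0]
contact_force: [-0.2, -2.9, 1.7]
width: 0.0515
gripper_force: 1.6
```

Run:
```python
from h import *
p,R=tool(); print(wb(p),sense()["contact_force"],(R.inv()*S).as_rotvec(degrees=True)); gr("pics/t4.png")
```

```text
[-0.02784135 -0.16286686  0.04341817] [-0.16398797 -2.93693058  1.71760259] [0.08060412 0.09100483 0.36005984]
no grater
```

View pics/t4.png

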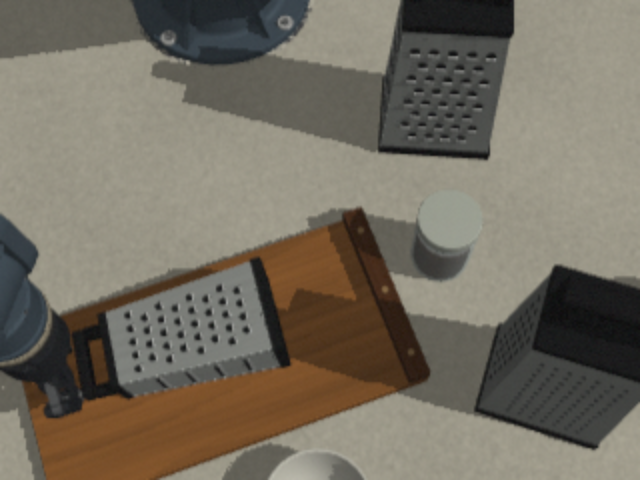

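The fingers touch the bar at crop pixel (80,375). The grater is already moving at about 3 N and squaring up, so I push on.

Emit:
carry_out(
  travel=[
    [0.006, 0, 0],
    [0.006, 0, 0],
    [0.006, 0, 0],
    [0.006, 0, 0],
    [0.006, 0, 0],
  ],
  turn=[
    [0, 0, 0],
    [0, 0, 0],
    [0, 0, 0],
    [0, 0, 0],
    [0, 0, 0],
  ],
  grip=[0.6, 0.6, 0.6, 0.6, 0.6],
)

```text
clock: 12.38
tcp_pos: [0.5253, -0.1939, 0.0428]
tool_rot: [0.0, 0.63, 0.777, 0.0]
contact_force: [0.7, -3.1, 2.2]
width: 0.0511
gripper_force: 1.6
```

Emit:
carry_out(
  travel=[
    [0.006, 0, 0],
    [0.006, 0, 0],
    [0.006, 0, 0],
    [0.006, 0, 0],
    [0.006, 0, 0],
  ],
  turn=[
    [0, 0, 0],
    [0, 0, 0],
    [0, 0, 0],
    [0, 0, 0],
    [0, 0, 0],
  ],
  grip=[0.6, 0.6, 0.6, 0.6, 0.6],
)

```text
clock: 12.8
tcp_pos: [0.519, -0.1645, 0.0428]
tool_rot: [-0.0, 0.63, 0.777, 0.0]
contact_force: [0.3, -2.6, 1.9]
width: 0.051
gripper_force: 1.5
```

Emit:
carry_out(
  travel=[
    [0.006, 0, 0],
    [0.006, 0, 0],
    [0.006, 0, 0],
    [0.005, 0, 0],
    [0.005, 0, 0],
  ],
  turn=[
    [0, 0, 0],
    [0, 0, 0],
    [0, 0, 0],
    [0, 0, 0],
    [0, 0, 0],
  ],
  grip=[0.6, 0.6, 0.6, 0.6, 0.6],
)

```text
clock: 13.22
tcp_pos: [0.5132, -0.1372, 0.0428]
tool_rot: [-0.0, 0.63, 0.777, -0.0]
contact_force: [1.4, -3.7, 3.1]
width: 0.0512
gripper_force: 1.6
```

```bash
cat >> h.py <<'E'
def lying(cam="side",save=None):
    P0,d=snapshot(cam)
    if save: cv2.imwrite(save,cv2.resize(P0[60:300,150:470],None,fx=2,fy=2)[:,:,::-1])
    X,_,_=world(cam,d); B=(X[:,:2]-BC)@np.c_[BX[:2],BYv[:2]]*1000
    m=(abs(B[:,0])<105)&(B[:,1]>-30)&(B[:,1]<215)&(X[:,2]>.088)&(X[:,2]<.108)
    print(cam,"body top, board mm",[np.round(a,1) for a in cv2.minAreaRect(B[m].astype(np.float32))],"ymax",np.percentile(B[m][:,1],[98,99.5]).round(1))
E
python3 - <<'E'
from h import *
p,R=tool(); print(wb(p),sense()["contact_force"],(R.inv()*S).as_rotvec(degrees=True)); lying("side"); lying("top")
E
```

```text
[-0.02913486 -0.07363613  0.04276657] [ 1.39505171 -3.65826601  3.07562474] [-0.01089165 -0.00886584  0.40343677]
side body top, board mm [array([-33.9,  81.8]), array([108.6, 163.7]), np.float64(0.2)] ymax [161.2 162.9]
top body top, board mm [array([-32.2,  85.6]), array([107.9, 158.6]), np.float64(0.7)] ymax [162.6 164.3]
```

Emit:
carry_out(
  travel=[
    [0.005, 0, 0],
    [0.005, 0, 0],
    [0.005, 0, 0],
    [0.004, 0, 0],
    [0.002, 0, 0],
  ],
  turn=[
    [0, 0, 0],
    [0, 0, 0],
    [0, 0, 0],
    [0, 0, 0],
    [0, 0, 0],
  ],
  grip=[0.6, 0.6, 0.6, 0.6, 0.6],
)

```text
clock: 13.73
tcp_pos: [0.5087, -0.1165, 0.0426]
tool_rot: [-0.0, 0.63, 0.777, -0.0]
contact_force: [-0.2, -1.3, -0.1]
width: 0.0513
gripper_force: 0.6
```

Emit:
carry_out(
  travel=[
    [0.001, 0, 0],
    [0.001, 0, 0],
    [0.001, 0, 0],
    [0.001, 0, 0],
    [0.0005, 0, 0],
  ],
  turn=[
    [0, 0, 0],
    [0, 0, 0],
    [0, 0, 0],
    [0, 0, 0],
    [0, 0, 0],
  ],
  grip=[0.6, 0.6, 0.6, 0.6, 0.6],
)

```text
clock: 14.15
tcp_pos: [0.5081, -0.1128, 0.0428]
tool_rot: [-0.0, 0.63, 0.777, 0.0]
contact_force: [-0.0, -2.2, -0.7]
width: 0.0515
gripper_force: 0.6
```

Run:
```python
from h import *
p,R=tool(); print(wb(p),sense()["contact_force"],(R.inv()*S).as_rotvec(degrees=True)); lying("side"); lying("top")
```

```text
[-0.02923642 -0.04872065  0.04277122] [-0.01499635 -2.2255852  -0.70650376] [-0.00088127 -0.00538364  0.38752191]
side body top, board mm [array([-33. , 109.2]), array([109.2, 159.1]), np.float64(1.1)] ymax [186.3 188. ]
top body top, board mm [array([-32.5, 109.7]), array([107.6, 158.5]), np.float64(0.5)] ymax [186.6 188.2]
```

Emit:
carry_out(
  travel=[
    [0.001, 0, 0],
    [0.001, 0, 0],
    [0.0005, 0, 0],
    [0.0005, 0, 0],
    [0.0005, 0, 0],
  ],
  turn=[
    [0, 0, 0],
    [0, 0, 0],
    [0, 0, 0],
    [0, 0, 0],
    [0, 0, 0],
  ],
  grip=[0.6, 0.6, 0.6, 0.6, 0.6],
)

```text
clock: 14.67
tcp_pos: [0.5078, -0.1106, 0.043]
tool_rot: [0.001, 0.63, 0.777, -0.001]
contact_force: [0.3, -10.7, 0.7]
width: 0.0513
gripper_force: 5.3
```

Run:
```python
from h import *
p,R=tool(); print(wb(p),sense()["contact_force"]); lying("side"); lying("top")
```

```text
[-0.0291344  -0.04652995  0.04303824] [  0.28885411 -10.68253186   0.73823931]
side body top, board mm [array([-33.5,  80.5]), array([109.6, 220.3]), np.float64(0.7)] ymax [188.3 189.9]
top body top, board mm [array([-32.4,  80.5]), array([107.9, 220.6]), np.float64(0.3)] ymax [188.4 190.1]
```

Force has risen to 10.7 N, so the foot is snug against the strip. I back off slowly, then rise clear.

Emit:
carry_out(
  travel=[
    [-0.001, 0, 0],
    [-0.002, 0, 0],
    [-0.004, 0, 0],
    [-0.015, 0, 0],
    [-0.025, 0, 0],
  ],
  turn=[
    [0, 0, 0],
    [0, 0, 0],
    [0, 0, 0],
    [0, 0, 0],
    [0, 0, 0],
  ],
  grip=[0.6, 0.6, 0.6, 0.6, 0.6],
)

```text
clock: 15.18
tcp_pos: [0.5168, -0.1542, 0.0428]
tool_rot: [-0.001, 0.629, 0.778, 0.0]
contact_force: [1.0, -0.6, 0.1]
width: 0.0513
gripper_force: 0.0
```

Emit:
carry_out(
  travel=[
    [-0.015, 0, -0.02],
    [0, 0, -0.04],
    [0, 0, -0.04],
    [0, 0, 0],
    [0, 0, 0],
  ],
  turn=[
    [0, 0, 0],
    [0, 0, 0],
    [0, 0, 0],
    [0, 0, 0],
    [0, 0, 0],
  ],
  grip=[0.6, 0.6, 0.6, 0.6, 0.6],
)

```text
clock: 15.6
tcp_pos: [0.5217, -0.1706, 0.1452]
tool_rot: [0.002, 0.63, 0.777, 0.001]
contact_force: [-0.5, 0.4, -0.1]
width: 0.0513
gripper_force: 0.0
```

Run:
```python
from h import *
p,R=tool(); print(wb(p),sense()["contact_force"]); lying("side","pics/t5.png"); lying("top")
```

```text
[-0.02746972 -0.1081223   0.1451963 ] [-0.4622478   0.35240745 -0.05431522]
side body top, board mm [array([-33.8, 112.8]), array([107.9, 154.9]), np.float64(0.1)] ymax [188.1 189.7]
top body top, board mm [array([-32.6, 112.4]), array([107.7, 156.9]), np.float64(0.3)] ymax [188.4 190.1]
```

View pics/t5.png

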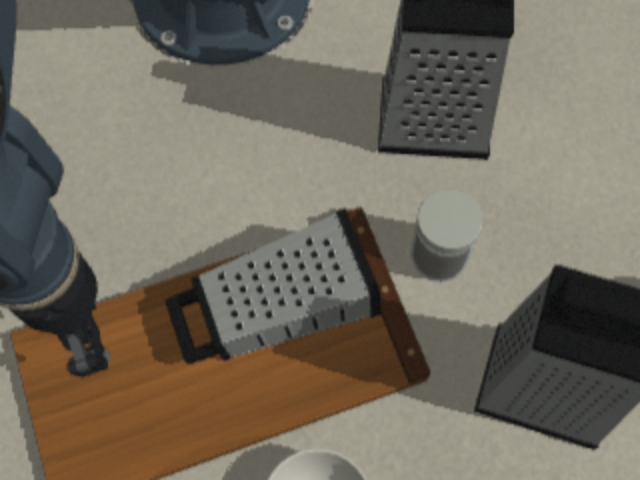

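The grater lies coarse face up with its foot ring against the strip at pixels (360,262). It is square to within 0.5°, the fingers are clear at (88,360), and the jar and bowl have not moved. I hand it in.

```bash
python3 -c "
from plant import *
print(finish_job())"
```

```text
the job is handed in; nothing more can be done
None
```

The job is handed in, with no verdict returned: the grater lies coarse face up, its foot snug and square (within about 0.5°) against the stop strip, after about 16 of the 72 s; jar and bowl look unmoved, and the root was never approached, though it was outside the last picture.

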